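# Clamp a tin in the sliding-jaw fixture

## Robot

A 7-joint arm with a two-finger parallel gripper is mounted at the origin on a cart in front of the work surface, level with it; the furniture and walls round the work are solid. World frame = base frame: x ahead of the robot, y to its left, z up, the work surface at z = 0. Lengths are in m, angles in rad, forces in N, time in s.
With the tool pointing down it reaches from about 0.425 to 0.825 m from the base axis. Payload 3.6 kg.
Tool frame: the origin (TCP) lies at the very end of the fingers, on their centre line; the grasp point (between the pads) lies 19 mm behind it (arm.grip_point_offset is the distance from the TCP to the grasp point, in m); x points along the fingers, y is the direction in which the jaws open and shut, and the axes are right-handed (so a half turn about x gives the same grasp; the last joint's range is limited). The gripper opens to 93 mm and grips with 3 to 60 N. Pads are 15 mm wide; open, the fingers measure 128 mm over their backs; the gripper's body (75 mm by 188 mm) begins 65 mm behind the grasp point.
Start: joints at [1.268, 0.615, -0.013, 1.423, 0.008, 1.103, -0.04], TCP at [0.177, -0.625, 0.182] pointing down, gripper open.
Joint ranges: [-3.12, 3.12], [-0.3, 2.06], [-1.34, 1.32], [0.26, 2.42], [-1.36, 4.5], [0.01, 1.98], [-2.84, 2.84]. Speed limits (rad/s): [2.79, 2.79, 3.14, 3.14, 3.14, 3.14, 3.14].

## Interface

Orientations are given as a unit quaternion [x, y, z, w].
In Python, from rig import get_obs, cams, arm, models gives the robot as it stands.
- The arm moves only by the tool send_rows, never from a script. Its arguments are lists of equal length, an entry for each row: "xyz": the shift along the tool's x, y, z in cm, a list of three; "turn": the turn, a rotation vector about the tool's x, y, z in degrees, a list of three. In form: {"xyz": [[dx, dy, dz], ...], "turn": [[rx, ry, rz], ...]}. A call has 1 to 20 rows; each row shifts and turns the commanded pose from where the row before left it, along the tool's axes as they then stand; what a row does not reach is not made up. A row lasts 1/8 s, in which the tool goes at most 62.5 mm and 10.7 degrees, less where a joint would pass 70% of its speed; a pose out of reach is approached as far as the arm can. A call is refused whole if a number of a shift passes 6.25 or a number of a turn 10.7, either way. A call with a gripper value outside its range is refused whole. "jaw" is the opening, from -1 (shut) to 1 (fully open), set as the call begins (left out, the last holds). The fingers move at their own pace and stop on an object; the grip force is fixed at half the most. Time passes only in rows, so rows that do not move let the fingers close. It gives the time, the measured TCP pose, the force and the opening at its end, in the units of the state.
- get_obs(): the state, without advancing time (a new reading comes with each control period).
- cams.grab_frame(name): name is "side" or "top"; returns the picture (480x640x3 uint8, red, green, blue); there is no depth.
- cams.camera_model(name): a dict with "fx", "fy", "cx", "cy" (pixels), "view" (4x4, takes a point from world to camera coordinates). Camera axes: x right, y up, looking along -z (the intrinsics and any distortion apply to the point x, -y, -z); pixel columns grow to the right and rows downward; lengths in m; the calibration is good to about 2 mm. A picture is of the moment at which its call begins. camera_model takes no time and is no camera call.
- arm.job_done(): hands the job in, once; it reports no verdict.
Trained networks look in the newest picture that a camera, given by its name, has taken for a name from the list of things; names that differ only in an ending like _2 or _b are one class to them, and where a whole thing is asked for, a point or a joint stands for the part that bears it (a point fixed in the world has none). Each returns a list of dicts, best first, with "score" (0 to 1); they miss things now and then, are a little off and sometimes report something else, mostly with a low value. They report only what shows in the picture. A call takes as long as a camera call. They do not tell look-alikes from the thing itself.
- models.look_for(name, camera): "bbox" ([left, top, right, bottom] in pixels, round what is visible of it).
The state is a dict: "time_s": time; "joint_pos": joint angles; "dq": joint speeds; "joint_torque": joint torques, N m; "ee_pos": TCP position; "tool_rot": TCP orientation; "contact_force": force on the tool from outside, world axes, zero at the start; "moment": the same for the moment, N m; "opening": opening from 0.0 (shut) to 1.0 (fully open).
Only numpy, scipy, OpenCV 4.12 (cv2) and the standard library are available. Lean on these libraries where they do the work, as an engineer would, in place of code of your own. Each camera call takes 0.05 s, during which the arm holds its last target. There are 200 camera calls.

## Task

The tin in the holding fixture has to be held still for stamping. Loosen the T-shaped clamp knob on the sliding jaw, gently slide the jaw along its rails so that it pushes the upright tin snug against the fixed end stop with no play left, then tighten the knob again so that the jaw is locked, and let go. Do not crush or tip the tin, and leave the other things on the table where they are.

Things in the scene. Friction and masses are not known exactly. Their poses are not given: they have to be found in the camera images.
- fixture: holding fixture fixed to the table: aluminium base plate 146 mm (its x) by 330 mm (its y), 12 mm thick, two guide rails along y (inner faces 112 mm apart, tops 30 mm above the table), grey end stop at the +y end, its top 68 mm above the table; the sliding jaw rides on the rails at the -y side. Origin: centre of the plate's underside, on the table; z up
- stop_face (a point): point on the middle of the end stop's rubber face, at the height of the plate's top (12 mm above the table); axes as the fixture's, so the tin space lies at its -y
- jaw_face (a point): middle of the sliding jaw's rubber face, 12 mm above the table; axes as the fixture's; the jaw faces +y, towards the end stop; its top is 68 mm above the table. The distance from jaw_face to stop_face is the tin space: 190 mm with the jaw fully back, about 104 mm when it holds the tin
- carriage (a joint): travel of the sliding jaw along the fixture's +y, in m: 0 fully back, 0.110 limit; about 0.086 when the tin is held. Moves with about 3 N when the knob is loose; locked when the knob is tight
- clamp_knob (a joint): angle of the clamp knob, rad: 0 fully loose (bar across the rails, along the fixture's x), 1.45 the limit of tightening (bar nearly along the rails). Clockwise from above tightens: at value q the bar is turned q clockwise from the fixture's x axis. Free below 0.7, grips from about 0.9, tight above 1.15. It stays where it is left; turning takes 0.25 to 0.5 N m
- knob_grip (a point): on the knob's upright axis, 98 mm above the table, the height to grip; turns with the knob, x axis along the bar. The knob is a black T-bar 84 mm long, 14 mm thick, from 84 to 110 mm above the table, on a spindle on top of the sliding jaw, 45 mm behind the jaw face. Below it the saddle is 49 mm and the collar 58 mm above the table
- tin: open tin 104 mm across at the rim, 54 mm high, standing upright on the plate between the rails with gaps to the jaw and to the end stop. Origin: centre of its underside; z up
- date_stamp: bystander: self-standing hand stamp, 34 x 52 x 70 mm high, grey foot and upright grip, standing just in front of the fixture. Origin: centre of its underside
- tape_roll: bystander: roll of tape lying flat, 106 mm across, 25 mm high, behind the fixture. Origin: centre of its underside
- label_roll: bystander: roll of paper labels, 74 mm across, 40 mm high. Origin: centre of its underside
- spare_tin: bystander: second open tin like the one in the fixture, 104 mm across, 54 mm high, standing on the table. Origin: centre of its underside
- pot_lotus: bystander: round ingredient pot with a screw lid, 67 mm across, 72 mm high. Origin: centre of its underside
Mind the look-alikes: they are no part of the job. What is shaped like the tin but purple is not meant.

How it is judged:
By the outcome, as a careful person would: the job done as asked, in the order asked, and still so for the second after the job is handed in, with the robot touching nothing.
It also fails if it takes over 48 s, if anything falls off the work surface, if the arm or the gripper's body presses on something with over 40 N, if the wrist force passes 120 N, or if a joint passes its speed limit or range.

## Working session

There is one attempt and no reset: what is moved stays moved. The work goes in short steps, Python scripts to look and compute and a tool call to move; the robot and the scene stay as the last step left them, time stands still between calls to the robot, and variables do not carry over. Pictures are saved under pics/ and viewed, about 8 in all and at most 12, crops included, and the job is handed in when it is done.

Besides the shell and the picture viewer there is one more tool, called after "Emit:" as a command line: name --argument value ..., lists and objects as JSON in quotes. send_rows: Moves the arm, as the interface text tells. Its arguments: {"type":"object","properties":{"xyz":{"type":"array","items":{"type":"array","items":{"type":"number"}}},"turn":{"type":"array","items":{"type":"array","items":{"type":"number"}}},"jaw":{"type":"number"}},"required":["xyz","turn"]}

```bash
mkdir -p pics; ls
python3 - <<'E'
from rig import get_obs,cams,arm,models
import cv2,numpy as np
o=get_obs();print(o)
ims=[]
for c in("side","top"):
    im=cams.grab_frame(c);cv2.imwrite(f"pics/{c}0.png",im[:,:,::-1])
    m=cams.camera_model(c);print(c,{k:np.round(v,4).tolist() if k=="view" else v for k,v in m.items()})
    for n in("fixture","clamp_knob","jaw_face","tin","date_stamp","tape_roll","label_roll","spare_tin","pot_lotus"):
        print(n,[(np.round(d["bbox"]).tolist(),round(d["score"],2)) for d in models.look_for(n,c)[:3]])
print(get_obs()["time_s"])
E
```

```text
pics
{'time_s': 0.0, 'joint_pos': array([ 1.26848698,  0.61590858, -0.01260826,  1.42488883,  0.00809056,
        1.10343161, -0.04040188]), 'dq': array([ 0.00131589,  0.00062692,  0.00130709, -0.00099959, -0.00012209,
       -0.00060508, -0.0004782 ]), 'joint_torque': array([ 1.89399607e-04, -4.58934796e+01,  2.08981410e-01, -1.65747499e+01,
       -6.10876246e-02,  2.05954886e-02,  2.54119250e-04]), 'ee_pos': array([ 0.17677288, -0.62456931,  0.18089159]), 'tool_rot': array([-0.70025275, -0.09812725,  0.70052818, -0.09631927]), 'contact_force': array([-0.22344203, -0.06251325,  0.6065725 ]), 'moment': array([-0.01050358,  0.03759103,  0.02187188]), 'opening': 1.0042143369980043}
side {'fx': 456.66308753448146, 'fy': 456.66308753448146, 'cx': 320.18837984813445, 'cy': 238.50949511366593, 'view': [[-0.9252, -0.3795, 0.0025, 0.4689], [0.1544, -0.3703, 0.916, -0.1856], [-0.3467, 0.8478, 0.4012, -0.6192], [0.0, 0.0, 0.0, 1.0]]}
fixture [([237.0, 204.0, 397.0, 331.0], 0.55)]
clamp_knob [([340.0, 202.0, 355.0, 237.0], 0.91)]
jaw_face [([309.0, 204.0, 384.0, 264.0], 0.87)]
tin [([272.0, 24
[... 528 characters left out ...]
1845, 'view': [[-0.0136, -0.9999, -0.007, -0.0728], [0.9964, -0.0141, 0.0842, -0.5692], [-0.0843, -0.0058, 0.9964, -0.8785], [0.0, 0.0, 0.0, 1.0]]}
fixture [([231.0, 212.0, 406.0, 305.0], 0.82), ([315.0, 158.0, 366.0, 212.0], 0.28)]
clamp_knob [([344.0, 254.0, 392.0, 270.0], 0.81), ([178.0, 230.0, 231.0, 284.0], 0.43)]
jaw_face [([340.0, 228.0, 393.0, 302.0], 0.67)]
tin [([426.0, 285.0, 482.0, 345.0], 0.86), ([256.0, 226.0, 312.0, 279.0], 0.62)]
date_stamp [([300.0, 305.0, 326.0, 323.0], 0.68)]
tape_roll [([313.0, 158.0, 369.0, 210.0], 0.87)]
label_roll [([189.0, 295.0, 228.0, 333.0], 0.93)]
spare_tin [([178.0, 226.0, 230.0, 287.0], 0.89)]
pot_lotus [([381.0, 186.0, 416.0, 221.0], 0.91)]
1.0
```

View both.

View pics/side0.png

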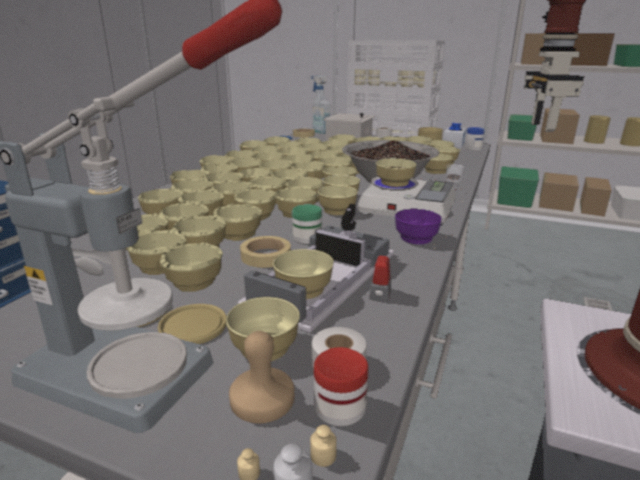

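View pics/top0.png

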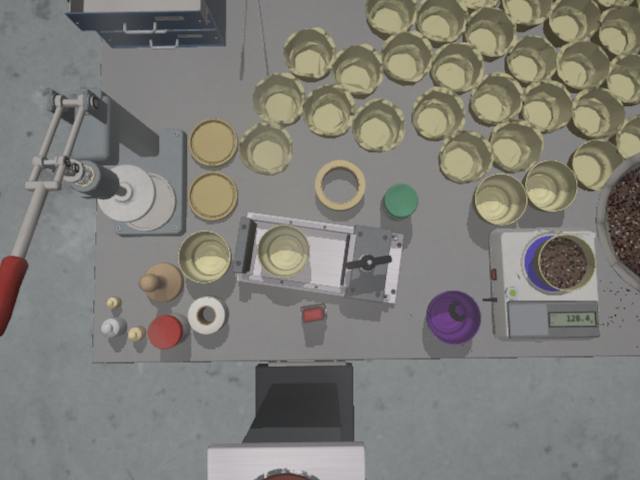

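Run:
```python
import cv2
a=cv2.imread("pics/top0.png")[195:320,215:425]
b=cv2.imread("pics/side0.png")[190:340,220:420]
cv2.imwrite("pics/c0.png",cv2.resize(a,None,fx=3.8,fy=3.8,interpolation=cv2.INTER_CUBIC))
cv2.imwrite("pics/c1.png",cv2.resize(b,None,fx=4,fy=4,interpolation=cv2.INTER_CUBIC))
```

```text
(no output)
```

View pics/c0.png

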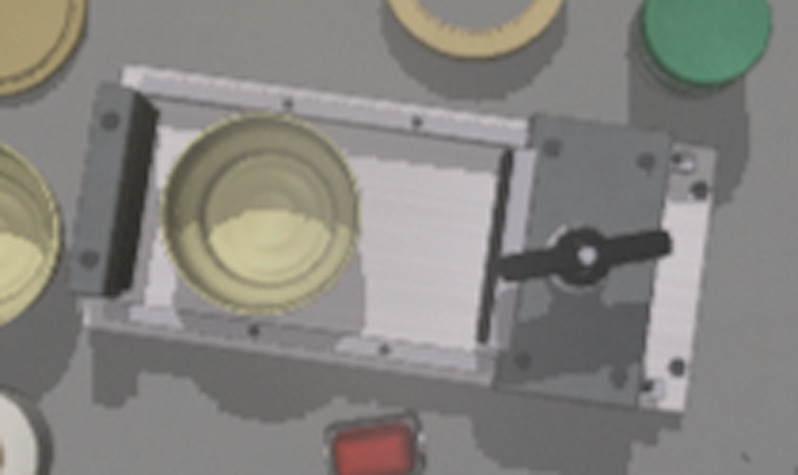

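View pics/c1.png

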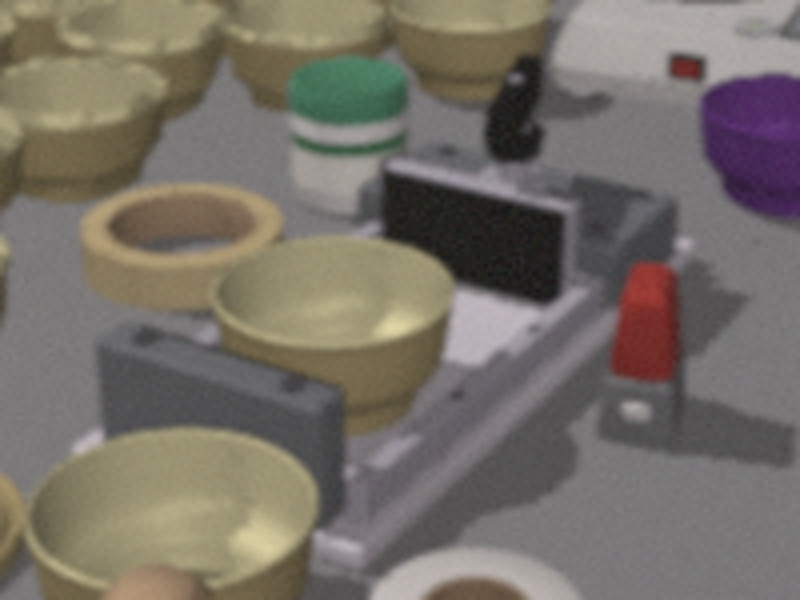

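```bash
cat > h.py <<'E'
from rig import get_obs,cams,arm,models
import cv2,numpy as np
from scipy.spatial.transform import Rotation as R
def ray(c,u,v):
    m=cams.camera_model(c);V=np.array(m["view"]);Rm=V[:3,:3]
    d=Rm.T@np.array([(u-m["cx"])/m["fx"],-(v-m["cy"])/m["fy"],-1])
    return -Rm.T@V[:3,3],d
def onz(c,u,v,z):
    o,d=ray(c,u,v);return o+d*(z-o[2])/d[2]
def proj(c,p):
    m=cams.camera_model(c);V=np.array(m["view"]);q=V[:3,:3]@np.array(p)+V[:3,3]
    return np.array([m["cx"]+m["fx"]*q[0]/-q[2],m["cy"]-m["fy"]*q[1]/-q[2]])
def tri(a,b):
    (o1,d1),(o2,d2)=ray("top",*a),ray("side",*b)
    s=np.linalg.lstsq(np.c_[d1,-d2],o2-o1,rcond=None)[0]
    p,q=o1+d1*s[0],o2+d2*s[1];return (p+q)/2,np.linalg.norm(p-q)
E
python3 - <<'E'
from h import *
np.set_printoptions(precision=4,suppress=True)
c=lambda x,y:(215+x/3.8,195+y/3.8)
k=onz("top",*c(587,256),.11);print("knob",k)
a,b=[onz("top",*c(*p),.11) for p in((500,268),(670,243))];print(a,b,np.linalg.norm(a-b),(a+b)/2,np.degrees(np.arctan2(*(a-b)[:2])))
P=[onz("top",*c(*p),.03) for p in((128,68),(527,118),(88,325),(495,380))]
for i in(0,2):print("rail dir (x per y) deg",np.degrees(np.arctan2(*(P[i]-P[i+1])[:2])),P[i],P[i+1])
Q=[onz("top",*c(*p),.012) for p in((715,150),(685,410))];print("plate end",Q,Q[0]-Q[1],np.degrees(np.arctan2(*(Q[0]-Q[1])[1::-1])))
t=onz("top",*c(260,213),.054);print("tin",t)
print("knob in side",proj("side",k))
m=cams.camera_model("top")
o=get_obs();print(R.from_quat(o["tool_rot"]).as_matrix())
E
```

```text
knob [ 0.5165 -0.1663  0.11  ]
[ 0.5112 -0.1241  0.11  ] [ 0.5222 -0.2067  0.11  ] 0.08325511658642439 [ 0.5167 -0.1654  0.11  ] -7.5646367141250845
rail dir (x per y) deg 8.015757071665458 [0.6233 0.0702 0.03  ] [ 0.5931 -0.1438  0.03  ]
rail dir (x per y) deg 8.409084379423222 [0.4859 0.0914 0.03  ] [ 0.454  -0.1242  0.03  ]
plate end [array([ 0.5762, -0.2471,  0.012 ]), array([ 0.4359, -0.2269,  0.012 ])] [ 0.1403 -0.0202  0.    ] -8.186337518428784
tin [ 0.5428 -0.0027  0.054 ]
knob in side [347.9705 209.6721]
[[-0.      0.2724 -0.9622]
 [ 0.0001 -0.9622 -0.2724]
 [-1.     -0.0002 -0.    ]]
```

Emit:
send_rows --xyz '[[0, -2.9, -3.8], [0, -2.9, -3.8], [0, -2.9, -3.8], [0, -2.9, -3.8], [0, -2.9, -3.8], [0, -2.9, -3.8], [0, -2.9, -3.8], [0, -2.9, -3.8], [0, -2.9, -3.8], [0, -2.9, -3.8], [0, -2.9, -3.8], [0, -2.9, -3.8], [0, 0, 0], [0, 0, 0], [0, 0, 0], [0, 0, 0], [0, 0, 0], [0, 0, 0], [0, 0, 0], [0, 0, 0]]' --turn '[[0, 0, 0], [0, 0, 0], [0, 0, 0], [0, 0, 0], [0, 0, 0], [0, 0, 0], [0, 0, 0], [0, 0, 0], [0, 0, 0], [0, 0, 0], [0, 0, 0], [0, 0, 0], [-10.2, 0, 0], [-10.2, 0, 0], [-10.2, 0, 0], [-10.2, 0, 0], [-10.2, 0, 0], [-10.2, 0, 0], [-10.2, 0, 0], [-10.2, 0, 0]]' --jaw 1

```text
time_s: 3.5
ee_pos: [0.5211, -0.1666, 0.1822]
tool_rot: [0.465, 0.532, -0.465, 0.533]
contact_force: [0.3, -0.1, -0.8]
opening: 0.999
```

```bash
cat > st.py <<'E'
from h import *
np.set_printoptions(precision=4,suppress=True)
o=get_obs();M=R.from_quat(o["tool_rot"]).as_matrix();p=o["ee_pos"]
print(o["time_s"],p,"yaw",np.degrees(np.arctan2(M[1,1],M[0,1])),"tilt",M[2],"F",o["contact_force"],"M",o["moment"],"op",o["opening"],"j",o["joint_pos"])
k=np.array([.5165,-.166,.079]);print("to knob in tool cm",M.T@(k-p)*100)
E
python3 - <<'E'
exec(open("st.py").read())
for c in("side","top"):
    im=cams.grab_frame(c);cv2.imwrite(f"pics/{c}1.png",im[:,:,::-1])
    print(c,[(np.round(d["bbox"]).tolist(),round(d["score"],2)) for d in models.look_for("clamp_knob",c)[:2]])
a=cv2.imread("pics/side1.png")[150:300,260:410]
b=cv2.imread("pics/top1.png")[195:345,310:460]
cv2.imwrite("pics/c2.png",cv2.resize(np.hstack([a,b]),None,fx=2.66,fy=2.66,interpolation=cv2.INTER_CUBIC))
E
```

```text
3.5 [ 0.5211 -0.1666  0.1822] yaw 7.725528457591469 tilt [-1.      0.0003  0.0003] F [ 0.3416 -0.0631 -0.7717] M [ 0.023  -0.0929  0.0027] op 0.998653768443149 j [ 0.5753  0.4882 -0.4633  1.7161  0.2526  0.9964  0.1555]
to knob in tool cm [10.3239 -0.4464 -0.1187]
side [([342.0, 203.0, 356.0, 236.0], 0.52)]
top [([344.0, 260.0, 364.0, 270.0], 0.5)]
```

View pics/c2.png

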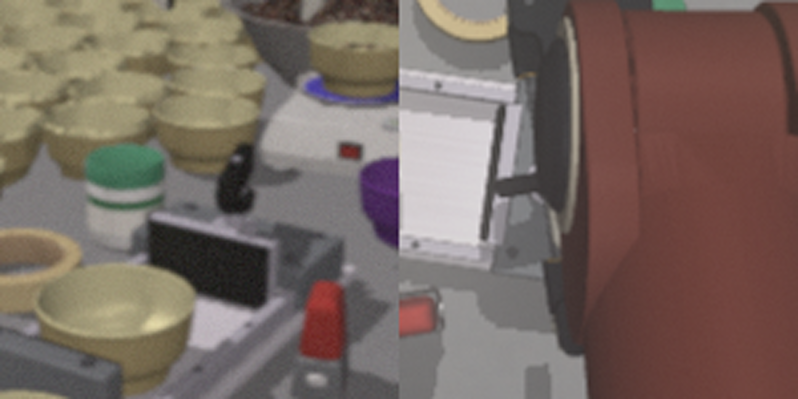

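Run:
```python
from h import *
np.set_printoptions(precision=4,suppress=True)
print("proj side: hub top",proj("side",[.5165,-.166,.11]),"a(near end)",proj("side",[.5112,-.1241,.11]),"a bottom",proj("side",[.5112,-.1241,.084]),"b",proj("side",[.5222,-.2067,.11]),"tcp",proj("side",get_obs()["ee_pos"]))
im=cams.grab_frame("side");cv2.imwrite("pics/side2.png",im[:,:,::-1])
cv2.imwrite("pics/c3.png",cv2.resize(im[100:280,250:450,::-1],None,fx=3.3,fy=3.3,interpolation=cv2.INTER_CUBIC))
```

```text
proj side: hub top [347.8899 209.7238] a(near end) [343.2394 217.1678] a bottom [342.9285 229.9541] b [351.793  203.0304] tcp [346.7685 173.6173]
```

View pics/c3.png

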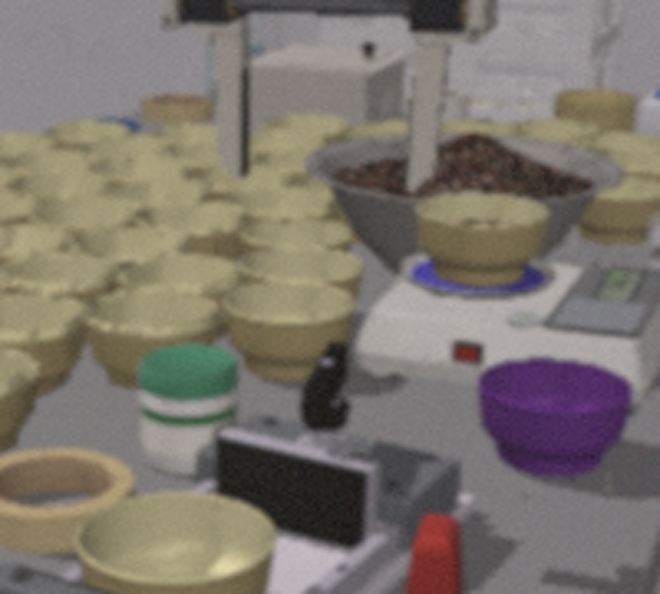

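Run:
```python
from h import *
a=cv2.imread("pics/side0.png").astype(int);b=cv2.imread("pics/side2.png").astype(int)
d=(np.abs(a-b).sum(2)>60).astype(np.uint8)
d=cv2.morphologyEx(d,cv2.MORPH_OPEN,np.ones((2,2),np.uint8))
for v in range(90,190,4):
    u=np.flatnonzero(d[v,290:410])+290; print(v,u.tolist() if len(u)<40 else (u[0],u[-1],len(u)))
o=get_obs();M=R.from_quat(o["tool_rot"]).as_matrix()
for s in(-.0465,.0465):
  print([proj("side",o["ee_pos"]+M[:,1]*s-M[:,0]*h).round(1).tolist() for h in(0,.019,.037,.084)])
```

```text
90 (np.int64(296), np.int64(406), 108)
94 (np.int64(304), np.int64(405), 81)
98 (np.int64(304), np.int64(394), 91)
102 (np.int64(304), np.int64(401), 95)
106 (np.int64(300), np.int64(401), 54)
110 [324, 325, 326, 375, 376, 377, 378, 379, 380, 381, 382, 383, 384, 385, 386, 387, 388, 389, 390, 391, 392, 393, 394, 395, 396, 397, 398, 399]
114 [324, 325, 377, 378, 381, 382, 384, 385, 386, 387]
118 [385, 386]
122 [324, 325, 326, 385, 386]
126 [324, 325, 326, 384, 385, 386]
130 [324, 325, 326]
134 [318, 319, 320, 321, 322, 324, 325, 374, 375, 384, 385]
138 [324, 325, 326]
142 [324, 325, 326]
146 [323, 324, 325, 326, 377, 378, 379, 380, 381, 382, 383]
150 [324, 325, 326, 374, 375, 376, 377, 378, 379, 380, 381, 382, 383]
154 [324, 325, 374, 375, 376, 377, 378, 379, 380, 381]
158 [374, 375, 376]
162 []
166 []
170 []
174 []
178 []
182 []
186 []
[[371.0, 175.4], [371.5, 165.5], [372.0, 155.9], [373.2, 130.1]]
[[323.1, 171.8], [323.1, 162.1], [323.2, 152.8], [323.3, 127.6]]
```

Emit:
send_rows --xyz '[[1.5, -0.15, -0.1], [1.5, -0.15, 0], [1.5, -0.1, 0], [1.5, 0, 0], [0, 0, 0]]' --turn '[[0, 0, 0], [0, 0, 0], [0, 0, 0], [0, 0, 0], [0, 0, 0]]'

```text
time_s: 4.38
ee_pos: [0.5158, -0.1656, 0.1204]
tool_rot: [0.466, 0.532, -0.467, 0.53]
contact_force: [-0.0, 0.0, -0.4]
opening: 1.001
```

Run:
```python
exec(open("st.py").read())
im=cams.grab_frame("side");cv2.imwrite("pics/side3.png",im[:,:,::-1])
im2=cams.grab_frame("top")
for s in(-.0465,.0465):
  print([proj("side",p+M[:,1]*s-M[:,0]*h).round(1).tolist() for h in(0,.019,.037,.084)])
A=cv2.resize(im[120:260,270:430,::-1],None,fx=3.5,fy=3.5,interpolation=cv2.INTER_CUBIC)
cv2.imwrite("pics/c4.png",A)
```

```text
4.375 [ 0.5158 -0.1656  0.1204] yaw 7.408536858921945 tilt [-1.     -0.003  -0.0015] F [-0.0337  0.01   -0.3613] M [-0.079  -0.0855  0.0199] op 1.0009751147500188 j [ 0.5553  0.5533 -0.4343  1.8047  0.2976  0.8519  0.1087]
to knob in tool cm [4.1432 0.0774 0.0501]
[[372.0, 206.8], [372.5, 197.4], [372.9, 188.4], [374.1, 164.0]]
[[325.2, 202.8], [325.2, 193.6], [325.3, 184.7], [325.4, 160.9]]
```

View pics/c4.png

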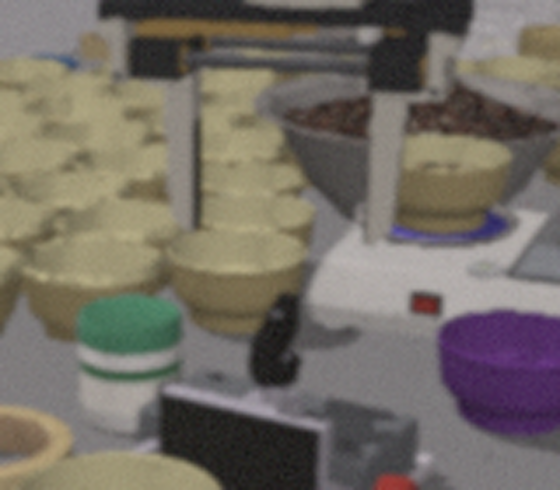

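Emit:
send_rows --xyz '[[1.0, 0.1, 0], [1.0, 0, 0], [1.0, 0, 0], [1.1, 0, 0], [0, 0, 0]]' --turn '[[0, 0, 0], [0, 0, 0], [0, 0, 0], [0, 0, 0], [0, 0, 0]]'

```text
time_s: 5.1
ee_pos: [0.517, -0.1656, 0.0799]
tool_rot: [0.466, 0.532, -0.467, 0.53]
contact_force: [-0.5, 0.9, 0.4]
opening: 1.0
```

Emit:
send_rows --xyz '[[0, 0, 0], [0, 0, 0], [0, 0, 0], [0, 0, 0], [0, 0, 0], [0, 0, 0], [0, 0, 0], [0, 0, 0]]' --turn '[[0, 0, 0], [0, 0, 0], [0, 0, 0], [0, 0, 0], [0, 0, 0], [0, 0, 0], [0, 0, 0], [0, 0, 0]]' --jaw -1

```text
time_s: 6.1
ee_pos: [0.5179, -0.1657, 0.081]
tool_rot: [0.467, 0.531, -0.467, 0.531]
contact_force: [0.1, 0.3, -0.1]
opening: 0.19
```

Run:
```python
exec(open("st.py").read())
im=cams.grab_frame("side");cv2.imwrite("pics/side4.png",im[:,:,::-1])
print(proj("side",p))
A=cv2.resize(im[140:260,270:430,::-1],None,fx=3.5,fy=3.5,interpolation=cv2.INTER_CUBIC)
cv2.imwrite("pics/c5.png",A)
```

```text
6.1 [ 0.5179 -0.1657  0.081 ] yaw 7.408914959736502 tilt [-1.     -0.     -0.0001] F [ 0.1402  0.3134 -0.0542] M [-0.0468 -0.1061  0.0063] op 0.189951809455594 j [ 0.5348  0.6057 -0.4082  1.8428  0.3338  0.7609  0.0764]
to knob in tool cm [ 0.2046 -0.1399  0.0085]
[346.7993 223.3992]
```

View pics/c5.png

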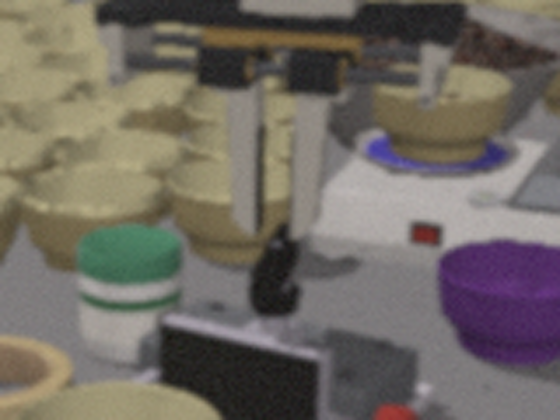

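Emit:
send_rows --xyz '[[0, 0, 0], [0, 0, 0], [0, 0, 0]]' --turn '[[0, 0, 0], [0, 0, 0], [0, 0, 0]]'

```text
time_s: 6.52
ee_pos: [0.5179, -0.1658, 0.0811]
tool_rot: [0.467, 0.531, -0.467, 0.531]
contact_force: [-0.3, 0.1, -0.0]
opening: 0.008
```

Emit:
send_rows --xyz '[[0, -0.1, 0], [0, 0, 0], [0, 0, 0], [0, 0, 0], [0, 0, 0], [0, 0, 0]]' --turn '[[0, 0, 0], [0, 0, 0], [0, 0, 0], [0, 0, 0], [0, 0, 0], [0, 0, 0]]' --jaw 0.1

```text
time_s: 7.28
ee_pos: [0.5169, -0.1659, 0.0811]
tool_rot: [0.467, 0.531, -0.467, 0.531]
contact_force: [1.0, 0.4, -0.6]
opening: 0.545
```

Emit:
send_rows --xyz '[[1.0, 0, 0], [1.0, 0, 0], [1.0, 0, 0], [0.8, 0, 0], [0, 0, 0]]' --turn '[[0, 0, 0], [0, 0, 0], [0, 0, 0], [0, 0, 0], [0, 0, 0]]'

```text
time_s: 7.9
ee_pos: [0.5163, -0.1657, 0.0422]
tool_rot: [0.466, 0.532, -0.467, 0.531]
contact_force: [0.4, -1.4, 0.1]
opening: 0.549
```

Run:
```python
exec(open("st.py").read())
im=cams.grab_frame("side");cv2.imwrite("pics/side5.png",im[:,:,::-1])
print(proj("side",p))
A=cv2.resize(im[140:260,270:430,::-1],None,fx=4.5,fy=4.5,interpolation=cv2.INTER_CUBIC)
cv2.imwrite("pics/c6.png",A)
```

```text
7.9 [ 0.5163 -0.1657  0.0422] yaw 7.410616274084754 tilt [-1.     -0.0016 -0.0008] F [ 0.4001 -1.3723  0.0634] M [-0.0451 -0.088   0.0456] op 0.5493358350504821 j [ 0.5139  0.6593 -0.3774  1.878   0.3693  0.6749  0.0457]
to knob in tool cm [-3.6829  0.0105  0.0306]
[347.0348 241.4159]
```

View pics/c6.png

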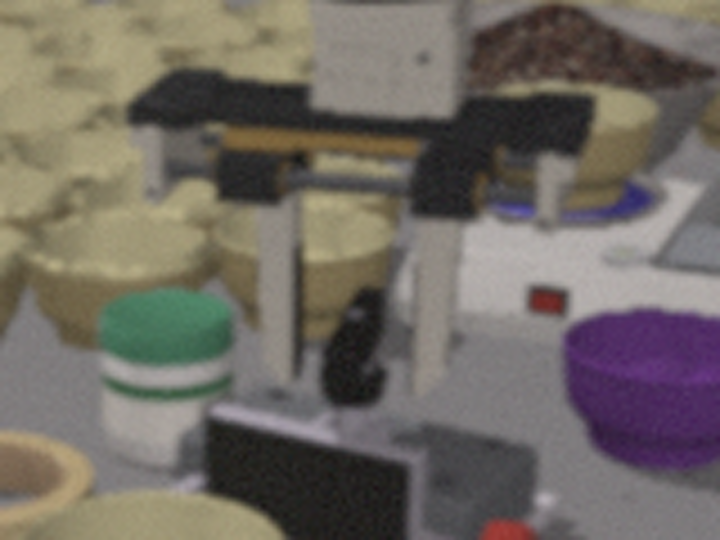

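Emit:
send_rows --xyz '[[0, 0, 0], [0, 0, 0], [0, 0, 0], [0, 0, 0], [0, 0, 0], [0, 0, 0], [0, 0, 0]]' --turn '[[0, 0, 0], [0, 0, 0], [0, 0, 0], [0, 0, 0], [0, 0, 0], [0, 0, 0], [0, 0, 0]]' --jaw -1

```text
time_s: 8.82
ee_pos: [0.5176, -0.1659, 0.0434]
tool_rot: [0.467, 0.531, -0.466, 0.532]
contact_force: [1.8, 0.6, 1.1]
opening: 0.31
```

Emit:
send_rows --xyz '[[0, 0, 0], [0, 0, 0], [0, 0, 0], [0, 0, 0]]' --turn '[[0, 0, 0], [-5, 0, 0], [-5, 0, 0], [-5, 0, 0]]'

```text
time_s: 9.32
ee_pos: [0.5175, -0.1659, 0.0433]
tool_rot: [0.393, 0.588, -0.393, 0.588]
contact_force: [2.6, 0.6, 1.7]
opening: 0.312
```

```bash
python3 st.py
```

```text
9.325 [ 0.5175 -0.1659  0.0433] yaw 22.490139614747495 tilt [-1.      0.0013  0.0003] F [2.572  0.5958 1.7459] M [-0.0277 -0.5324 -0.2163] op 0.31160361544681014 j [ 0.5609  0.6701 -0.4526  1.8752  0.4377  0.6942  0.2443]
to knob in tool cm [-3.5663 -0.0924 -0.0299]
```

Emit:
send_rows --xyz '[[0, 0, 0], [0, 0, 0], [0, 0, 0], [0, 0, 0], [0, 0, 0], [0, 0, 0], [0, 0, 0], [0, 0, 0], [0, 0, 0], [0, 0, 0]]' --turn '[[-5, 0, 0], [-5, 0, 0], [-5, 0, 0], [-5, 0, 0], [-5, 0, 0], [-5, 0, 0], [-5, 0, 0], [-5, 0, 0], [-5, 0, 0], [-5, 0, 0]]'

```text
time_s: 10.58
ee_pos: [0.5173, -0.1661, 0.0433]
tool_rot: [0.108, 0.699, -0.108, 0.699]
contact_force: [1.7, 0.4, 1.8]
opening: 0.315
```

Run:
```python
exec(open("st.py").read())
im=cams.grab_frame("side");cv2.imwrite("pics/side6.png",im[:,:,::-1])
A=cv2.resize(im[140:300,260:420,::-1],None,fx=3.6,fy=3.6,interpolation=cv2.INTER_CUBIC)
cv2.imwrite("pics/c7.png",A)
```

```text
10.575 [ 0.5173 -0.1661  0.0433] yaw 72.47530630236423 tilt [-1.      0.0003  0.0008] F [1.6912 0.3746 1.7957] M [ 0.0164 -0.5604 -0.2838] op 0.31519955963878327 j [ 0.7034  0.7275 -0.6933  1.8708  0.6476  0.7814  0.9205]
to knob in tool cm [-3.5684 -0.0171 -0.079 ]
```

View pics/c7.png

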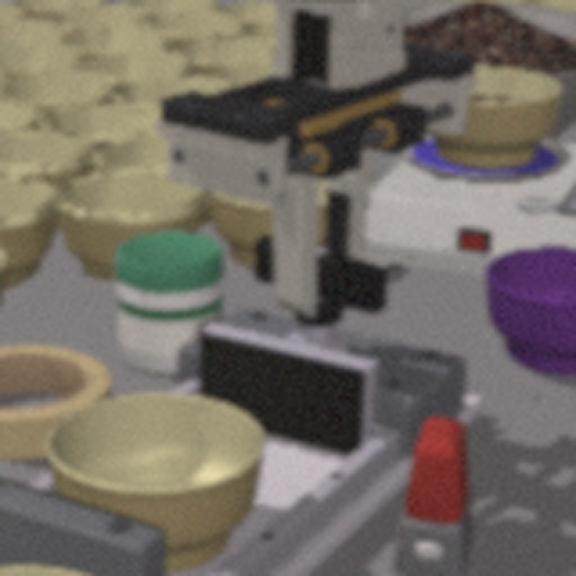

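Emit:
send_rows --xyz '[[0, 0.15, -0.02], [0, 0.35, -0.06], [0, 0.35, -0.06], [0, 0.35, -0.06], [0, 0.35, -0.06], [0, 0.35, -0.06], [0, 0.35, -0.06], [0, 0.35, -0.06], [0, 0.35, -0.06], [0, 0.35, -0.06], [0, 0.35, -0.06], [0, 0.35, -0.06], [0, 0.35, -0.06], [0, 0.35, -0.06], [0, 0.35, -0.06], [0, 0.35, -0.06], [0, 0.35, -0.06], [0, 0.35, -0.06], [0, 0.35, -0.06], [0, 0.35, -0.06]]' --turn '[[0, 0, 0], [0, 0, 0], [0, 0, 0], [0, 0, 0], [0, 0, 0], [0, 0, 0], [0, 0, 0], [0, 0, 0], [0, 0, 0], [0, 0, 0], [0, 0, 0], [0, 0, 0], [0, 0, 0], [0, 0, 0], [0, 0, 0], [0, 0, 0], [0, 0, 0], [0, 0, 0], [0, 0, 0], [0, 0, 0]]'

```text
time_s: 13.12
ee_pos: [0.528, -0.0978, 0.0433]
tool_rot: [0.108, 0.698, -0.108, 0.7]
contact_force: [6.1, -4.3, 1.5]
opening: 0.314
```

```bash
cat >> st.py <<'E'
yf=np.array([np.sin(np.radians(8.2)),np.cos(np.radians(8.2)),0])
xf=np.array([yf[1],-yf[0],0]);e=p-np.array([.5173,-.1661,.0433]);f=o["contact_force"]
print("along",e@yf,"across",e@xf,"F along",f@yf,"across",f@xf)
E
python3 st.py
```

```text
13.125 [ 0.528  -0.0978  0.0433] yaw 72.39398187895297 tilt [-1.      0.0007  0.003 ] F [ 6.0891 -4.3468  1.4934] M [-1.058  -1.3677 -0.2389] op 0.31363999288196703 j [ 0.5725  0.7162 -0.6827  1.8908  0.6428  0.7632  0.7912]
to knob in tool cm [-3.5746 -6.85    0.9764]
along 0.06916833736941529 across 0.0008652457502479997 F along -3.4338525447452732 across 6.646777335193147
```

Emit:
send_rows --xyz '[[0, 0.2, -0.02], [0, 0.2, -0.02], [0, 0.2, -0.02], [0, 0.2, -0.02], [0, 0.2, -0.02], [0, 0.2, -0.02], [0, 0, 0]]' --turn '[[0, 0, 0], [0, 0, 0], [0, 0, 0], [0, 0, 0], [0, 0, 0], [0, 0, 0], [0, 0, 0]]'

```text
time_s: 14.0
ee_pos: [0.5299, -0.0857, 0.0433]
tool_rot: [0.108, 0.698, -0.108, 0.699]
contact_force: [4.1, -2.7, 3.3]
opening: 0.307
```

```bash
python3 st.py|tail -1
python3 - <<'E'
from h import *
m=cams.grab_frame("top");cv2.imwrite("pics/top2.png",m[:,:,::-1])
E
```

```text
along 0.08140980110093768 across 0.0010165272091824176 F along -2.0896086345459137 across 4.479802546967153
```

Now single-millimetre steps, watching the force.

Emit:
send_rows --xyz '[[0, 0.1, 0], [0, 0.1, -0.01], [0, 0, 0]]' --turn '[[0, 0, 0], [0, 0, 0], [0, 0, 0]]'

```text
time_s: 14.42
ee_pos: [0.5302, -0.084, 0.0433]
tool_rot: [0.108, 0.698, -0.108, 0.699]
contact_force: [4.5, -3.9, 3.2]
opening: 0.313
```

```bash
python3 st.py|tail -1
```

```text
along 0.083121178164058 across 0.0010197012247385225 F along -3.2039445293775155 across 5.04561990478347
```

Emit:
send_rows --xyz '[[0, 0.1, -0.01], [0, 0.05, -0.01], [0, 0, 0]]' --turn '[[0, 0, 0], [0, 0, 0], [0, 0, 0]]'

```text
time_s: 14.8
ee_pos: [0.5304, -0.0825, 0.0433]
tool_rot: [0.108, 0.698, -0.108, 0.699]
contact_force: [3.3, -3.6, 2.5]
opening: 0.311
```

```bash
python3 st.py|tail -1
```

```text
along 0.08457717226637176 across 0.001055305434156455 F along -3.1152999264118395 across 3.808601962607577
```

Emit:
send_rows --xyz '[[0, 0.1, -0.01], [0, 0, 0]]' --turn '[[0, 0, 0], [0, 0, 0]]'

```text
time_s: 15.05
ee_pos: [0.5304, -0.0821, 0.0433]
tool_rot: [0.108, 0.698, -0.109, 0.699]
contact_force: [4.0, -4.1, 3.1]
opening: 0.309
```

```bash
python3 st.py|tail -1
```

```text
along 0.0850147391358347 across 0.001024816761676893 F along -3.4570217863298023 across 4.539867851467139
```

Emit:
send_rows --xyz '[[0, 0.1, -0.01], [0, 0, 0]]' --turn '[[0, 0, 0], [0, 0, 0]]'

```text
time_s: 15.3
ee_pos: [0.5305, -0.082, 0.0432]
tool_rot: [0.108, 0.698, -0.109, 0.699]
contact_force: [3.7, -4.6, 4.8]
opening: 0.308
```

```bash
python3 st.py|tail -1
```

```text
along 0.08512847993744772 across 0.001041774942272677 F along -4.0593729960120015 across 4.33412662791976
```

Emit:
send_rows --xyz '[[0, 0.1, -0.01], [0, 0, 0]]' --turn '[[0, 0, 0], [0, 0, 0]]'

```text
time_s: 15.55
ee_pos: [0.5304, -0.082, 0.0432]
tool_rot: [0.107, 0.699, -0.11, 0.699]
contact_force: [3.0, -6.2, 4.7]
opening: 0.313
```

```bash
python3 st.py|tail -1
```

```text
along 0.0851608033237685 across 0.0010126370738536214 F along -5.727695931796348 across 3.8646292067578805
```

Emit:
send_rows --xyz '[[0, 0.1, -0.01], [0, 0.1, -0.01], [0, 0.1, -0.01], [0, 0, 0]]' --turn '[[0, 0, 0], [0, 0, 0], [0, 0, 0], [0, 0, 0]]'

```text
time_s: 16.05
ee_pos: [0.5305, -0.0818, 0.0432]
tool_rot: [0.106, 0.699, -0.112, 0.698]
contact_force: [2.0, -10.3, 6.5]
opening: 0.31
```

```bash
python3 st.py
```

```text
16.05 [ 0.5305 -0.0818  0.0432] yaw 72.2238376019825 tilt [-1.     -0.008   0.0008] F [  2.041  -10.3276   6.5214] M [-2.2881 -0.7339 -0.077 ] op 0.30990388538660524 j [ 0.5322  0.7153 -0.6753  1.8883  0.643   0.7693  0.7545]
to knob in tool cm [-3.5109 -8.477   1.2451]
along 0.08536225315546137 across 0.0010007876091983631 F along -9.930942910214183 across 3.4931828174659088
```

Emit:
send_rows --xyz '[[0, 0, 0], [0, 0, 0], [0, 0, 0], [0, 0, 0], [0, 0, 0], [0, 0, 0], [0, 0, 0], [0, 0, 0], [0, 0, 0], [0, 0, 0], [0, 0, 0], [0, 0, 0], [0, 0, 0], [0, 0, 0], [0, 0, 0]]' --turn '[[5, 0, 0], [5, 0, 0], [5, 0, 0], [5, 0, 0], [5, 0, 0], [5, 0, 0], [5, 0, 0], [5, 0, 0], [5, 0, 0], [5, 0, 0], [5, 0, 0], [5, 0, 0], [5, 0, 0], [5, 0, 0], [0, 0, 0]]'

```text
time_s: 17.92
ee_pos: [0.5308, -0.0815, 0.0433]
tool_rot: [0.488, 0.508, -0.491, 0.512]
contact_force: [1.5, -10.3, 6.4]
opening: 0.309
```

Run:
```python
exec(open("st.py").read())
im=cams.grab_frame("side");cv2.imwrite("pics/side7.png",im[:,:,::-1])
A=cv2.resize(im[150:310,230:390,::-1],None,fx=3.6,fy=3.6,interpolation=cv2.INTER_CUBIC)
cv2.imwrite("pics/c8.png",A)
```

```text
17.925 [ 0.5308 -0.0815  0.0433] yaw 2.31866671930569 tilt [-1.     -0.0001  0.0068] F [  1.4876 -10.3431   6.3565] M [-2.4656 -0.6075  0.319 ] op 0.30944090520674705 j [ 0.3256  0.6446 -0.3354  1.8953  0.3414  0.657  -0.1798]
to knob in tool cm [-3.5084 -1.7753  8.4074]
along 0.08564781789684789 across 0.0013395581165939387 F along -10.025173753829552 across 2.9476660246803283
```

View pics/c8.png

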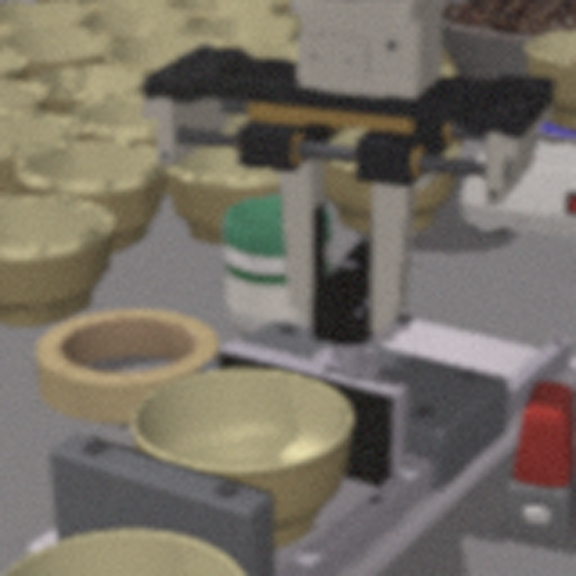

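Emit:
send_rows --xyz '[[0, -0.05, 0.25], [0, -0.05, 0.25], [0, 0, 0]]' --turn '[[0, 0, 0], [0, 0, 0], [0, 0, 0]]'

```text
time_s: 18.35
ee_pos: [0.5309, -0.0815, 0.0433]
tool_rot: [0.49, 0.51, -0.489, 0.511]
contact_force: [3.3, -3.6, 4.9]
opening: 0.312
```

```bash
python3 st.py
```

```text
18.35 [ 0.5309 -0.0815  0.0433] yaw 2.468832051118229 tilt [-1.      0.0018  0.0002] F [ 3.2759 -3.5905  4.9382] M [-0.963  -0.8881  0.2635] op 0.3120223710857462 j [ 0.3346  0.6453 -0.3426  1.8957  0.338   0.6552 -0.1713]
to knob in tool cm [-3.5664 -1.7933  8.3843]
along 0.0857020628126027 across 0.0013583205566411755 F along -3.0865077573070523 across 3.7545212731595083
```

Jaw holds its place. Release, lift, and move aside for a top check.

Emit:
send_rows --xyz '[[0, 0, 0.1], [0, 0, 0], [0, 0, 0], [0, 0, 0], [0, 0, 0], [0, 0, 0]]' --turn '[[0, 0, 0], [0, 0, 0], [0, 0, 0], [0, 0, 0], [0, 0, 0], [0, 0, 0]]' --jaw 0.3

```text
time_s: 19.1
ee_pos: [0.53, -0.0824, 0.043]
tool_rot: [0.489, 0.51, -0.489, 0.51]
contact_force: [0.5, 0.1, -0.1]
opening: 0.65
```

Emit:
send_rows --xyz '[[-1.5, 0, 0], [-2, 0, 0], [-2.5, 0, 0], [-3, 0, 0], [-3, 0, 0], [-3, 0, 0], [0, 0, 4.5], [0, 0, 4.5], [0, 0, 4.5], [0, 0, 4.5], [0, 0, 4.5], [0, 0, 4.5], [0, 0, 0]]' --turn '[[0, 0, 0], [0, 0, 0], [0, 0, 0], [0, 0, 0], [0, 0, 0], [0, 0, 0], [0, 0, 0], [0, 0, 0], [0, 0, 0], [0, 0, 0], [0, 0, 0], [0, 0, 0], [0, 0, 0]]'

```text
time_s: 20.72
ee_pos: [0.5396, -0.3578, 0.1932]
tool_rot: [0.491, 0.508, -0.492, 0.509]
contact_force: [-0.1, 0.3, -0.0]
opening: 0.653
```

Run:
```python
exec(open("st.py").read())
im=cams.grab_frame("top");cv2.imwrite("pics/top3.png",im[:,:,::-1])
s=cams.grab_frame("side");cv2.imwrite("pics/side8.png",s[:,:,::-1])
A=cv2.resize(im[195:320,215:415,::-1],(800,500),interpolation=cv2.INTER_CUBIC)
cv2.imwrite("pics/c9.png",A)
for n in("date_stamp","tape_roll","label_roll","spare_tin","pot_lotus"):
    print(n,[(np.round(d["bbox"]).tolist(),round(d["score"],2)) for d in models.look_for(n,"top")[:2]])
```

```text
20.725 [ 0.5396 -0.3578  0.1932] yaw 1.9459932549052665 tilt [-1.     -0.0007  0.0028] F [-0.1153  0.3365 -0.0377] M [-0.0119 -0.0573  0.0211] op 0.6532219612218622 j [ 0.7635  0.6257 -0.3812  1.4092  0.2439  1.1523  0.3827]
to knob in tool cm [ 11.3676  -1.6473 -19.2765]
along -0.1865336811370387 across 0.04939336133194823 F along 0.3165728005783885 across -0.1621199603609827
date_stamp [([300.0, 303.0, 327.0, 320.0], 0.69)]
tape_roll [([312.0, 160.0, 367.0, 213.0], 0.87)]
label_roll [([186.0, 294.0, 230.0, 335.0], 0.64)]
spare_tin [([178.0, 230.0, 230.0, 284.0], 0.79)]
pot_lotus [([384.0, 183.0, 416.0, 222.0], 0.62), ([297.0, 217.0, 348.0, 294.0], 0.31)]
```

View pics/c9.png

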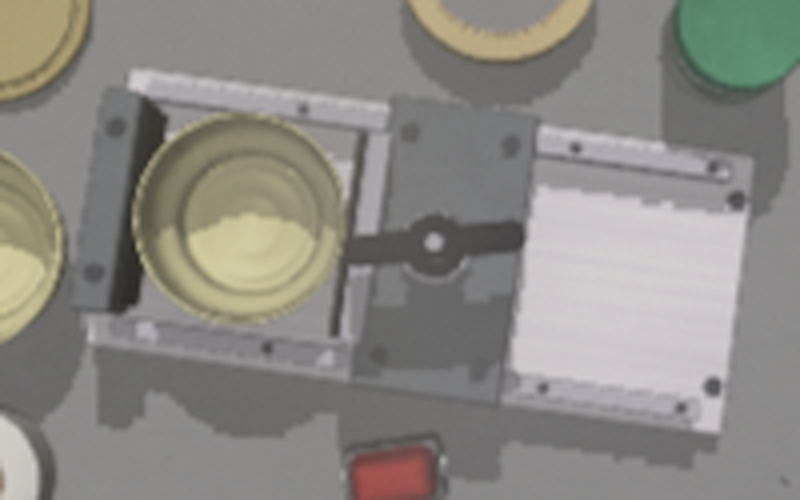

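```bash
python3 -c "
from rig import arm;print(arm.job_done())"
```

```text
the job is handed in; nothing more can be done
None
```

The tin is clamped against the end stop with the knob tight. I handed the job in at about 21 s of the 48 s allowed.

**What I did:** I gripped the knob and turned it 65° to loosen it. I slid the jaw about 85 mm until the tin stopped against the end stop. Holding about 10 N along the rails, 3 N of it jaw friction, I turned the knob 70° to tighten it, then let go and moved the arm clear.

**Last checks:**
- **Lock:** before letting go, I moved the commanded position back 5 mm. The jaw stayed put (85.6 to 85.7 mm), with the force along the rails dropping from 10 to 3 N. That only took the push off; I did not pull on the jaw to test the lock.
- **Knob:** the final top picture shows the bar nearly along the rails. I put it at about 1.35 rad, above the 1.15 needed for tight.
- **Tin:** it stands upright between the jaw and the stop in the final top picture.
- **Other things:** the networks found the stamp, tape, labels, spare tin and pot within about 4 pixels of where they started.

**What disagreed:**
- **Tool height:** the reported TCP height was about 37 mm lower than the side camera showed. My first test closing therefore met nothing above the knob. I went down by what the camera showed and the grip then held.
- **Grip width:** the fingers stopped at about 29 mm instead of the bar's 14 mm, because they closed on the knob's round hub. The side pictures showed the bar turning with the gripper.
- **Side camera:** its pictures sat about 2–3 pixels to one side of the calibration.

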